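# Glue up the bench-desk model: clamp the frame, drop the top on its dowels and hold it down

### The job

Push the toggle clamp's lever right over to its forward stop so that the white desk frame is clamped hard against the fence of the jig. Then pick up the desk top (its divider screen makes a handle), set it on the frame and slide it about until it drops over the two hidden dowels, either way round, and press it down flush on the frame. Finish while still holding it: keep pressing firmly down on the top (about 10 N), as one does until the fixing tape grips, with the clamp still closed, and do not disturb the other things on the bench.

Things in the scene. Friction and masses are not known exactly. Their poses are not given: they have to be found in the camera images.
- jig: fixed plywood jig: board 285 (x) x 180 x 12 mm; origin at its underside, 5 mm from mid-board; x points from the toggle clamp (robot side) to the fence (far side), z up. The clamped frame's middle is at x = +65, y = 0 within 3 mm. Wooden guides 14 mm high at y = +-70 to 82 mm flank the frame. The clamp's lever pivots at x = -70, y = 0, 40 mm above the bench
- fence_mid (a point): middle of the top edge of the fence's face: an aluminium angle 150 mm long across the far end of the jig, 24 mm high above the board (36 mm above the bench), against which the frame is clamped; axes of the jig
- lever (a joint): toggle clamp lever, rad: 0 = open, leaning 25 deg back to the jig's -x; upright at 0.44; 0.96 = forward stop, leaning 30 deg to +x, clamp closed. Starts at 0 to 0.12. Stiff (about 5 to 7 N at the grip) and stays where it is left. It drives a plunger with a sprung rubber tip, which pushes the frame 3 to 6 mm along +x against the fence in the later half of the swing
- lever_tip (a point): on the lever's axis 73 mm from the pivot, 7 mm short of the end of its black rubber grip, a round bar 14 mm thick from 29 to 80 mm from the pivot. Open, it is 31 mm behind the pivot, 106 mm above the bench; upright 113 mm high; closed 36 mm ahead, 103 mm high. A straight level push along the jig's +x from behind, fingertips 80 to 90 mm above the bench, takes it over (about 70 mm)
- frame: white frame of a model bench desk, loose, standing in the jig 3 to 6 mm short of the fence: 100 mm (x) x 134 mm (y) x 60 mm high, about 0.3 kg; origin at the middle of its underside, 12 mm above the bench; axes nearly those of the jig
- frame_seat (a point): middle of the frame's top plane (60 mm above its underside, 72 mm above the bench), half-way between the dowels; axes of the frame. The wooden dowels stand on the end crossbars at x = 0, y = +60 and -60 mm: 8 mm in diameter, 8 mm high, the upper 4 mm tapered to 4 mm diameter
- desktop: the desk top, loose, about 0.18 kg: dark board 120 mm (x) x 160 mm (y) x 12 mm, flat on the bench at the start; origin at the middle of the underside. In the underside, unseen, two blind holes at x = 0, y = +-60 mm: 10.5 mm in diameter, 1 mm chamfer, 9 mm deep. A grey divider screen stands on it along y (see screen_mid). The same either way round
- screen_mid (a point): centre of the divider screen, to be grasped from above: 12 mm thick (x), 120 mm long (y), 42 mm high. This point is 33 mm above the desk top's underside, 21 mm above the board's upper face and 21 mm below the screen's top edge; axes of the desk top
- desktop_under (a point): middle of the desk top's underside, half-way between its two holes: coincides with frame_seat when the top is fully down on the frame; when it rests on the dowels' points it is 8 mm higher; axes of the desk top
- knife: craft knife, 130 mm long, lying near the desk top; origin on its underside near mid-length; leave alone
- tape: roll of clear tape, 68 mm across, 19 mm high, lying flat just beyond the desk top; leave alone
- square: small try square, wooden stock and 130 mm steel blade, lying flat at the side; origin under the stock; leave alone
- magnifier: hand magnifier, 92 mm ring and black handle, lying near the robot; origin under the middle of the lens; leave alone
- pencil_pot: clay pot of pencils, 92 mm across, about 180 mm high with the pencils, at the side; leave alone
- wood_box: lidded wooden box 88 x 153 x 68 mm, at the side; leave alone
- mug: mug, 80 mm across, 92 mm high, at the side; leave alone
- model_chair: tiny model chair, 50 mm wide, 90 mm high, at the side; leave alone
Mind the look-alikes: they are no part of the job. Leave any red look-alike of the desktop alone.

How it is judged:
By the outcome, as a careful person would: the job done as asked, in the order asked, and still so for the second after the job is handed in, while the arm keeps its last pose, push and grip.
It also fails if it takes over 61 s, if anything falls off the work surface, if the arm or the gripper's body presses on something with over 40 N, if the wrist force passes 120 N, or if a joint passes its speed limit or range.

### The arm

A 6-joint arm with a two-finger parallel gripper is mounted at the origin on the work surface. World frame = base frame: x ahead of the robot, y to its left, z up, the work surface at z = 0. Lengths are in m, angles in rad, forces in N, time in s.
With the tool pointing down it reaches from about 0.35 to 1 m from the base axis. Payload 7.1 kg.
Tool frame: the origin (TCP) lies between the finger pads; the fingertips stand 22 mm ahead of it and the grasp point (between the pads) lies 3 mm ahead of it; z points along the fingers, y is the line along which they close (so a half turn about z gives the same grasp; the last joint's range is limited). The gripper opens to 85 mm and grips with 20 to 120 N. Pads are 22 mm wide; open, the fingers measure 114 mm over their backs; the gripper's body (76 mm by 85 mm) begins 54 mm behind the grasp point. The pads swing forward as they close: fully open they stand 13 mm farther back than shut.
Start: joints at [1.325, 0.423, 1.63, -0, 1.089, -0.019], TCP at [0.141, 0.609, 0.253] pointing down, gripper open.
Joint ranges: [-3, 3], [-0.9, 2.11], [0.09, 2.58], [-1.31, 4.45], [0.11, 2.69], [-2.54, 2.54]. Speed limits (rad/s): [2.39, 2.39, 3.01, 3.14, 3.14, 3.14].

### API

Orientations are given as a rotation vector (axis times angle).
In Python, from rig import manip gives the robot as it stands. The module is installed in compiled form; this text tells all that it offers. Calls block until the motion is done:
- manip.move_to(position, orientation): joint-space move of the TCP to a pose.
- manip.servo_line(position, orientation=None, rate=0.15): straight line of the TCP; orientation=None keeps the orientation; rate is the mean speed in m/s.
- manip.set_joints(angles): joint-space move.
- manip.command_gripper(opening, f_grip=None): finger opening in m; f_grip is the grip in N (None keeps the last); returns when the fingers have stopped.
- manip.hold(seconds).
- manip.solve_ik(position, orientation): joint angles nearest the present ones, or None.
- manip.camera(name): name is "side" or "top" or "wrist"; returns a dict with "image" (384x512x3 uint8, red, green, blue), "fx", "fy", "cx", "cy" (pixels), "k1" (the pictures are not rectified: a ray, as slopes to the right and down, at radius r is drawn at 1 + k1 r^2 times it, then the intrinsics apply), "cam_to_world" (4x4, takes a point from camera to world coordinates); the wrist camera has in their place "mount" (4x4, takes a point from camera to tool coordinates, whose origin is the TCP and whose axes are the flange's). Camera axes: x right, y down, z forward; pixel columns grow to the right and rows downward; lengths in m; the calibration is good to about 2 mm. A picture is of the moment at which its call begins: read the wrist's pose just before it. There is no depth.
A pose or a line that the arm cannot do raises manip.IKError and nothing moves.
- manip.sign_off(): hands the job in; it is judged then, once.
Readings, each from a call of its own:
- manip.get_time(): time.
- manip.get_joint_positions(): joint angles.
- manip.get_joint_vel(): joint speeds.
- manip.get_tau(): joint torques, N m.
- manip.get_position(): TCP position.
- manip.get_ee_rot(): TCP orientation.
- manip.get_contact_force(): force on the tool from outside, world axes, zero at the start.
- manip.get_torque(): the same for the moment, N m.
- manip.get_width(): finger opening in m.
- manip.get_grip_force(): force on a finger pad.
Only numpy, scipy, OpenCV 4.12 (cv2) and the standard library are available. Lean on these libraries where they do the work, as an engineer would, in place of code of your own. Each camera call takes 0.05 s, during which the arm holds its last target. There are 200 camera calls.

## Working session

There is one attempt and no reset: what is moved stays moved. The work goes in short steps, each a Python script; the robot and the scene stay as the last script left them, time stands still between calls to the robot, and variables do not carry over. Pictures are saved under pics/ and viewed, at most 10 in all, crops included, and the job is handed in when it is done.

```bash
mkdir -p pics
python3 - <<'E'
from rig import manip
import cv2,numpy as np,pickle
d={}
for n in("top","side"):
    c=manip.camera(n); d[n]=c
    cv2.imwrite(f"pics/{n}0.png",c["image"][:,:,::-1])
    print(n,c["fx"],c["fy"],c["cx"],c["cy"],c["k1"],np.round(c["cam_to_world"],3).tolist())
pickle.dump(d,open("cams.pkl","wb"))
c=manip.camera("wrist");print(c["mount"],c["fx"],c["k1"]);print(manip.get_ee_rot(),manip.get_position(),manip.get_time())
E
```

```text
top 427.5041324972312 427.5041324972312 253.7175466598115 190.48800546849418 -0.006166483411426464 [[0.139, -0.969, 0.204, 0.253], [-0.99, -0.137, 0.026, -0.012], [0.003, -0.205, -0.979, 1.501], [0.0, 0.0, 0.0, 1.0]]
side 446.121564260264 446.121564260264 254.22336390389853 194.11588787477294 -0.08562326057253347 [[-0.998, -0.037, 0.046, 0.508], [-0.059, 0.526, -0.848, 1.191], [0.007, -0.85, -0.527, 0.824], [0.0, 0.0, 0.0, 1.0]]
[[-9.72869641e-04 -9.58752964e-01 -2.84238998e-01  7.12608345e-02]
 [ 9.99999318e-01 -7.49158254e-04 -8.95764770e-04 -9.88197450e-04]
 [ 6.45877136e-04 -2.84239676e-01  9.58753039e-01 -1.19217602e-01]
 [ 0.00000000e+00  0.00000000e+00  0.00000000e+00  1.00000000e+00]] 328.57182126981354 -0.061099919681517796
[-3.55574790e-01 -3.12121406e+00  1.84289988e-03] [0.14040957 0.60862902 0.25270767] 0.15
```

View pics/top0.png

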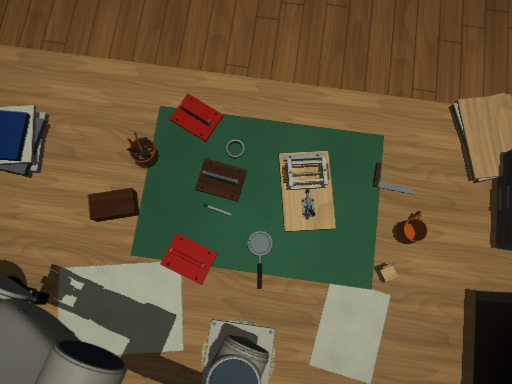

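View pics/side0.png

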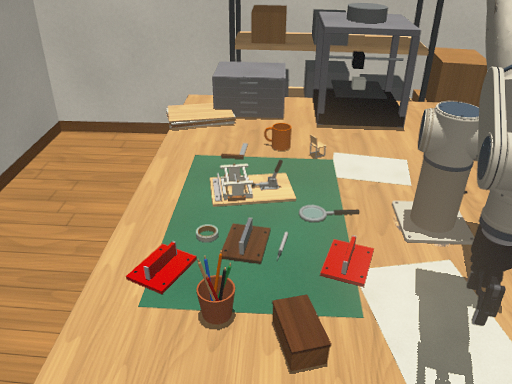

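Candidates for the desk top: dark board with grey screen at top-view (221,179); red look-alikes at (197,117) and (188,258). By the description, the dark one at (221,179) is the one I want. The jig is at (307,190), with the lever at its robot end around (309,205).

```bash
cat > h.py <<'E'
import numpy as np, cv2, pickle
from scipy.spatial.transform import Rotation as R
from rig import manip
def down(yaw):  # tool z down, tool y (closing) along world angle yaw
    y=np.array([np.cos(yaw),np.sin(yaw),0]); z=np.array([0,0,-1.]); x=np.cross(y,z)
    return R.from_matrix(np.c_[x,y,z]).as_rotvec()
def ray(c,px):
    K=np.array([[c["fx"],0,c["cx"]],[0,c["fy"],c["cy"]],[0,0,1]])
    p=cv2.undistortPoints(np.array([[px]],float),K,np.array([c["k1"],0,0,0,0.]))[0,0]
    T=np.array(c["cam_to_world"]); return T[:3,3],T[:3,:3]@[p[0],p[1],1]
def onz(c,px,z):
    o,d=ray(c,px); return (o+d*(z-o[2])/d[2])[:2]
def wrist(name):
    p,r=manip.get_position(),manip.get_ee_rot(); T=np.eye(4); T[:3,:3]=R.from_rotvec(r).as_matrix(); T[:3,3]=p
    c=manip.camera("wrist"); c["cam_to_world"]=T@np.array(c["mount"])
    pickle.dump(c,open(f"{name}.pkl","wb")); cv2.imwrite(f"pics/{name}.png",c["image"][:,:,::-1]); return c
def load(n): return pickle.load(open(f"{n}.pkl","rb"))
def st(): print("t",round(manip.get_time(),2),np.round(manip.get_position(),4),np.round(manip.get_contact_force(),2),round(manip.get_width(),4))
E
python3 - <<'E'
from h import *
c=load("cams")["top"]
g=lambda *p:np.array([onz(c,q,.012) for q in p]).round(3)
J=g((279,153),(329,151),(335,229),(285,231));D=g((203,159),(247,167),(239,200),(196,192))
print(J,J.mean(0),D,D.mean(0))
jx=(J[0]+J[1]-J[2]-J[3]);dx=D[0]+D[1]-D[2]-D[3]
print(np.arctan2(jx[1],jx[0]),np.arctan2(dx[1],dx[0]))
manip.command_gripper(0.0)
P=np.r_[J.mean(0),0];ja=np.arctan2(jx[1],jx[0])
for yaw in(ja,ja+np.pi,ja+np.pi/2,ja-np.pi/2):
    print(yaw,manip.solve_ik([P[0],P[1],.15],down(yaw)),manip.solve_ik([*D.mean(0),.3],down(yaw)))
st()
E
```

```text
[[ 0.713 -0.044]
 [ 0.746 -0.222]
 [ 0.466 -0.273]
 [ 0.435 -0.1  ]] [ 0.59    -0.15975] [[0.652 0.226]
 [0.645 0.064]
 [0.521 0.075]
 [0.528 0.23 ]] [0.5865  0.14875]
0.18945647915412012 -0.06041027641772191
0.18945647915412012 [-0.28389229  0.53339294  1.72694013  0.          0.88125958 -0.47334877] [0.22871737 0.34504547 1.6332117  0.         1.16333547 0.03926089]
3.3310491327439133 None None
1.7602528059490168 [-2.83892288e-01  5.33392941e-01  1.72694013e+00 -4.44089210e-16
  8.81259583e-01 -2.04414509e+00] [ 0.22871737  0.34504547  1.6332117   0.          1.16333547 -1.53153544]
-1.3813398476407763 [-2.83892288e-01  5.33392941e-01  1.72694013e+00 -8.88178420e-16
  8.81259583e-01  1.09744756e+00] [ 2.28717367e-01  3.45045475e-01  1.63321170e+00 -8.88178420e-16
  1.16333547e+00  1.61005721e+00]
t 0.92 [0.1405 0.609  0.2533] [-0.42 -0.16  0.42] 0.0001
```

Run:
```python
from h import *
manip.move_to([.587,.149,.26],down(-.06)); wrist("w_desk"); st()
manip.move_to([.60,-.16,.30],down(.19)); wrist("w_jig"); st()
a=cv2.imread("pics/w_desk.png");b=cv2.imread("pics/w_jig.png")
cv2.imwrite("pics/both.png",np.vstack([a[40:340],b[40:340]]))
```

```text
t 3.25 [0.5868 0.1499 0.26  ] [ 0.5  -0.29 -0.02] -0.0001
t 4.49 [ 0.6002 -0.1587  0.2998] [ 0.49 -0.41  0.68] 0.0
```

View pics/both.png

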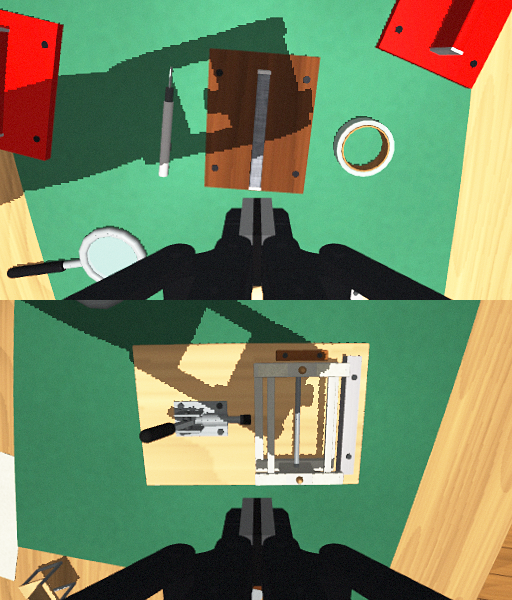

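Upper panel (w_desk, rows +40): dark board with grey screen. Its corners are at (211,49), (319,57), (304,194), (205,187), and the knife (166,120), tape (364,147) and reds stay clear. Lower panel (w_jig): board corners (133,345), (370,343), (147,486), (359,486), dowels (302,370) and (299,480), lever grip (157,432).

Run:
```python
from h import *
c=load("w_jig")
B=np.array([onz(c,p,.012) for p in((133,85),(370,83),(359,226),(147,226))])
print("board",B.round(4),B.mean(0))
print("sides",[round(float(np.linalg.norm(B[i]-B[(i+1)%4])),4) for i in range(4)])
a=lambda v:round(float(np.arctan2(v[1],v[0])),4)
print("ang",a(B[1]-B[0]),a(B[2]-B[3]),a(B[0]-B[3])-np.pi/2,a(B[1]-B[2])-np.pi/2)
D=[onz(c,p,.080) for p in((302.5,110),(299.5,220))]
print("dowels",D,np.linalg.norm(D[0]-D[1]),a(D[0]-D[1])-np.pi/2,(D[0]+D[1])/2)
print("levertip",onz(c,(157,172),.106))
c=load("w_desk")
E=np.array([onz(c,p,.012) for p in((211,89),(319,97),(304,234),(205,227))])
print("desk",E.round(4),E.mean(0),[round(float(np.linalg.norm(E[i]-E[(i+1)%4])),4) for i in range(4)])
print(a(E[1]-E[0]),a(E[2]-E[3]),a(E[0]-E[3])-np.pi/2,a(E[1]-E[2])-np.pi/2)
S=[onz(c,p,.054) for p in((264,111),(254,229))];print("screen",S,np.linalg.norm(S[0]-S[1]),a(S[0]-S[1])-np.pi/2,(S[0]+S[1])/2)
w=c["image"][70:250,190:335,::-1];v=load("w_jig")["image"][70:240,120:380,::-1]
w=cv2.resize(w,None,fx=3,fy=3);v=cv2.resize(v,None,fx=3,fy=3)
cv2.imwrite("pics/cw.png",w);cv2.imwrite("pics/cv.png",v)
```

```text
board [[ 0.4391 -0.1009]
 [ 0.7159 -0.0457]
 [ 0.7523 -0.2242]
 [ 0.4736 -0.2777]] [ 0.59525087 -0.16210834]
sides [0.2823, 0.1822, 0.2838, 0.1801]
ang 0.197 0.1896 0.19300367320510348 0.20110367320510347
dowels [array([ 0.63436689, -0.0916642 ]), array([ 0.65770519, -0.20709147])] 0.11776302685062404 0.19950367320510343 [ 0.64603604 -0.14937784]
levertip [ 0.50423103 -0.17553761]
desk [[0.5435 0.2334]
 [0.659  0.2183]
 [0.6395 0.0597]
 [0.5209 0.076 ]] [0.59071272 0.14684878] [0.1164, 0.1598, 0.1198, 0.1591]
-0.1301 -0.1359 -0.14279632679489662 -0.12179632679489649
screen [array([0.59807211, 0.20848265]), array([0.58090501, 0.08715163])] 0.12253948636445137 -0.14059632679489664 [0.58948856 0.14781714]
```

View pics/cw.png

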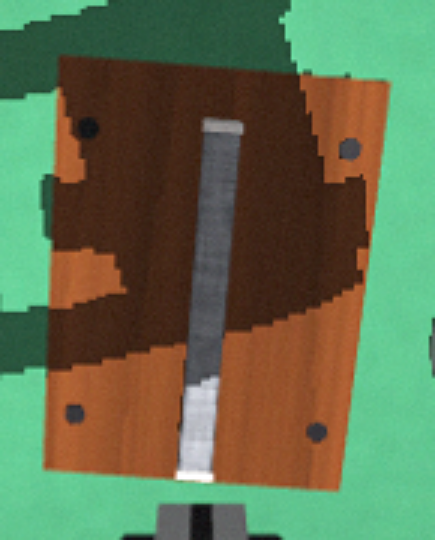

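View pics/cv.png

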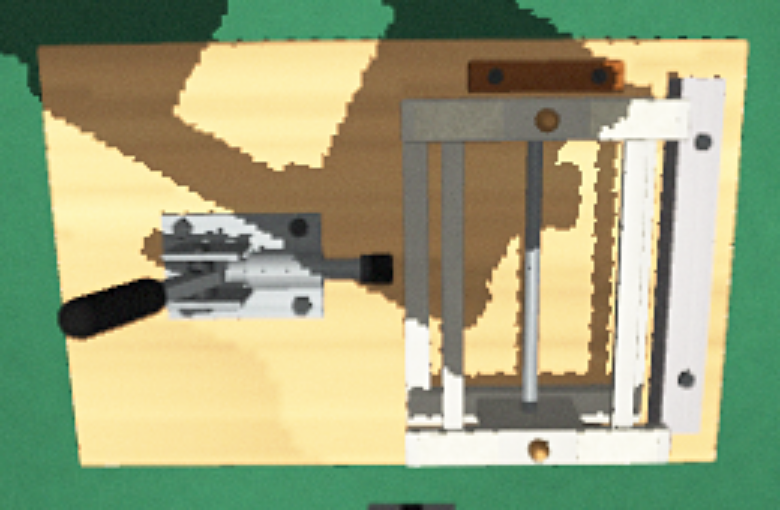

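The crops confirm the choice: dark wood board with a grey screen, not red. The lever grip leans back, and the frame has dowels at crop (546,120) and (540,450). Now I'll push the lever.

Run:
```python
from h import *
ang=.195;u=np.array([np.cos(ang),np.sin(ang)]);v=np.array([-u[1],u[0]])
piv=np.array([.595,-.162])-.075*u+.003*v
o=down(ang)
P=lambda s,z:[*(piv+s*u),z]
manip.move_to(P(-.075,.16),o)
manip.servo_line(P(-.075,.107),o,rate=.15); st()
f0=manip.get_contact_force()[:2]@u
s=-.04; manip.servo_line(P(s,.107),o,rate=.1)
while s<.03:
    s+=.004; manip.servo_line(P(s,.107),o,rate=.06)
    f=manip.get_contact_force()[:2]@u-f0; print(round(s,3),round(float(f),1),end="; ")
    if f<-28: break
st()
manip.hold(.2);print(manip.get_contact_force())
manip.servo_line(P(s-.02,.107),o,rate=.15)
manip.servo_line(P(s-.02,.2),o,rate=.25)
manip.move_to([.61,-.155,.30],o); wrist("w_jig2"); st()
w=load("w_jig2")["image"][50:250,90:390,::-1]
cv2.imwrite("pics/cv2.png",cv2.resize(w,None,fx=2.6,fy=2.6))
```

```text
t 5.84 [ 0.4484 -0.1883  0.1075] [0.09 0.09 0.19] 0.0002
-0.036 -1.0; -0.032 -1.5; -0.028 -2.1; -0.024 -1.0; -0.02 -1.5; -0.016 -2.2; -0.012 -1.9; -0.008 -2.5; -0.004 -3.1; 0.0 -2.7; 0.004 -3.6; 0.008 -4.4; 0.012 -14.2; 0.016 -25.5; 0.02 -39.3; t 10.09 [ 0.5312 -0.1709  0.1062] [-36.97 -15.26  22.67] -0.0002
[-37.44155712 -15.383984    21.34768806]
t 11.75 [ 0.6085 -0.1546  0.2975] [-0.2  -1.06  0.09] -0.0001
```

View pics/cv2.png

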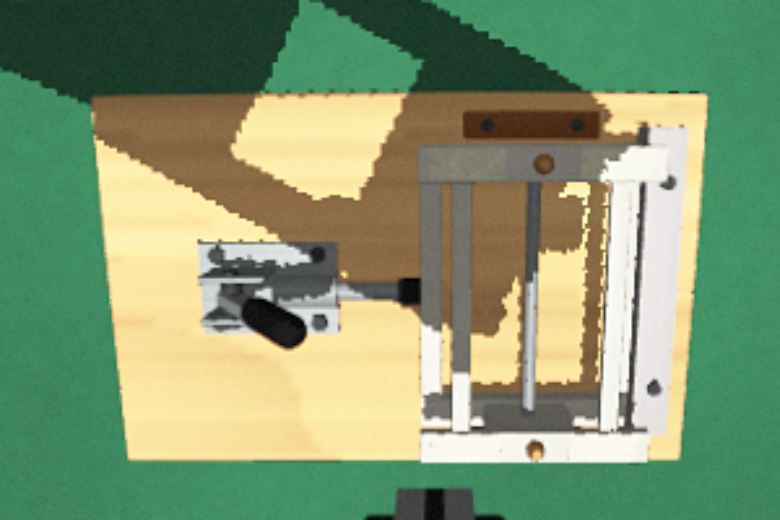

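Run:
```python
from h import *
c=load("w_jig2")
f=lambda X,Y:(X/2.6+90,Y/2.6+50)
B=np.array([onz(c,f(*p),.012) for p in((92,95),(708,93),(680,461),(129,461))]);cen=B.mean(0)
a=lambda q:float(np.arctan2(q[1],q[0]))
ang=np.mean([a(B[1]-B[0]),a(B[2]-B[3]),a(B[0]-B[3])-np.pi/2,a(B[1]-B[2])-np.pi/2])
u=np.array([np.cos(ang),np.sin(ang)]);v=np.array([-u[1],u[0]])
loc=lambda p:np.round([(p-cen)@u*1e3+5,(p-cen)@v*1e3],1)
print("cen",cen,"ang",ang)
D=[onz(c,f(*p),.080) for p in((544,164),(536,450))];m=(D[0]+D[1])/2
print("dowels",np.round(D,4),m,loc(m),a(D[0]-D[1])-np.pi/2,np.linalg.norm(D[0]-D[1]))
for z in (.1,.103,.106):print("tip",loc(onz(c,f(285,326),z)))
print("grip end",loc(onz(c,f(306,333),.106)))
# pencil: frame edges at z=.072
for p in((420,146),(668,146),(648,461),(421,461)):print("frame",loc(onz(c,f(*p),.072)))
for p in((688,128),(660,433),(646,128),(633,433)):print("fence",loc(onz(c,f(*p),.036)))
```

```text
cen [ 0.59477383 -0.16136821] ang 0.19679365671927943
dowels [[ 0.6401 -0.0906]
 [ 0.6636 -0.206 ]] [ 0.65185833 -0.14826935] [63.5  1.7] 0.20140498350775005 0.11775293406948478
tip [-36.1   1.3]
tip [-35.5   2. ]
tip [-35.    2.7]
grip end [-27.2   0. ]
frame [15.4 67.1]
frame [113.   67.4]
frame [114.  -65.6]
frame [ 15.  -65.3]
fence [130.8  74.3]
fence [128.3 -65.9]
fence [112.5  74.1]
fence [115.4 -65.9]
```

Lever is at its stop: the push force of 39 N along u and 22 N up is normal to a grip at 30°, and the tip is at jig x ≈ -35. The frame is against the fence. Next, the desk top.

Run:
```python
from h import *
o=down(-.135); p=[.590,.1474]
manip.command_gripper(.06)
manip.move_to([*p,.13],o); manip.servo_line([*p,.041],o,rate=.12); st()
manip.command_gripper(0,60); st(); print(manip.get_grip_force())
manip.servo_line([*p,.19],o,rate=.15); st()
manip.move_to([.652,-.148,.19],down(.20)); st()
wrist("w_held")
manip.servo_line([.652,-.148,.130],down(.20),rate=.1); st(); wrist("w_low")
c=load("w_held")["image"][:,:,::-1];d=load("w_low")["image"][:,:,::-1]
cv2.imwrite("pics/held.png",np.vstack([c[60:360],d[60:360]]))
```

```text
t 14.55 [0.5906 0.1474 0.0415] [-0.23  0.08  0.66] 0.0596
t 15.04 [0.5903 0.1475 0.0417] [-1.01  0.57  6.21] 0.0113
59.91694092750549
t 16.18 [0.5893 0.1472 0.189 ] [-0.65  0.08 -2.08] 0.0111
t 17.34 [ 0.6518 -0.147   0.1895] [ 0.26  0.66 -2.52] 0.0112
t 18.14 [ 0.6524 -0.148   0.1302] [ 0.08 -0.72 -2.29] 0.011
```

View pics/held.png

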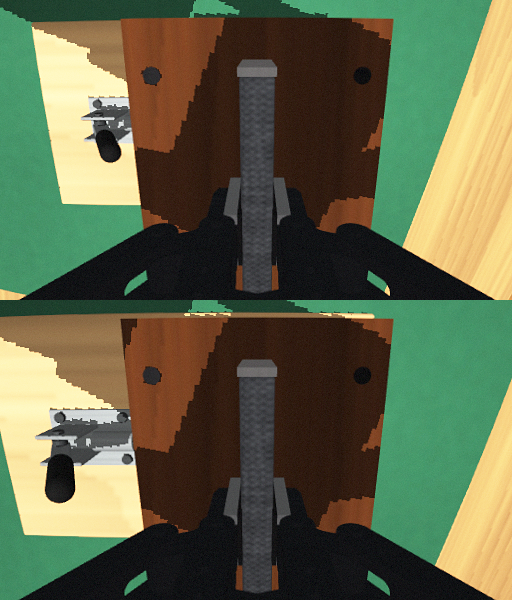

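The desk top is held square: far board corners at (121,18) and (393,18), screen end at (257,65). Next I work out the in-hand offset, then lower with a force check and search.

```bash
cat > ins.py <<'E'
from h import *
c=load("w_held"); ang=.20;u=np.array([np.cos(ang),np.sin(ang)]);v=np.array([-u[1],u[0]])
tcp=np.array([.6518,-.147])
E=[onz(c,p,.1895-.029)-tcp for p in((121,78),(393,78))]
print("edge in tool (u,v)",[(round(e@u,4),round(e@v,4)) for e in E])
off=np.clip(np.mean([e@v for e in E])-.080,-.006,.006); print("v offset",off)
o=down(ang); p0=np.array([.652,-.148])-off*v
fz=lambda:manip.get_contact_force()[2]
b=fz(); z=.130
manip.servo_line([*p0,z],o)
while z>.105:
    z-=.0015; manip.servo_line([*p0,z],o,rate=.03); f=fz()-b
    if f>5: break
print("contact",z,f);st()
z0=manip.get_position()[2]; done=False
if z0>.116:
    for k in range(1,70):
        r=min(.0008*k**.5*1.2,.009); t=2.4*k**.5   # spiral
        q=p0+r*np.array([np.cos(t),np.sin(t)])
        f=fz()-b; z+=(-.0007 if f<5 else .0007 if f>9 else 0)
        manip.servo_line([*q,z],o,rate=.03)
        zz=manip.get_position()[2]
        if zz<z0-.0025: done=True; break
        if manip.get_time()>42: break
    print(k,r,done)
st(); print("cmd z",z)
E
python3 ins.py
```

```text
edge in tool (u,v) [(np.float64(-0.0584), np.float64(0.0799)), (np.float64(0.0594), np.float64(0.0798))]
v offset -0.0001772104514062428
contact 0.11199999999999999 11.186531788511456
t 21.44 [ 0.6523 -0.1479  0.1137] [-4.6   1.25 10.04] 0.0111
t 21.44 [ 0.6523 -0.1479  0.1137] [-4.6   1.25 10.04] 0.0111
cmd z 0.11199999999999999
```

Run:
```python
from h import *
o=down(.20);q=[.6510,-.1478];z=.112
manip.servo_line([*q,z],o,rate=.02);manip.hold(.2);st()
for i in range(8):
    f=np.mean([manip.get_contact_force()[2] for _ in range(5)])
    if 10<f<12.5: break
    z-=np.clip((11-f)/6000,-.0008,.0008); manip.servo_line([*q,z],o,rate=.02); manip.hold(.15)
st();print(z,manip.get_torque(),manip.get_grip_force())
c=manip.camera("side");t=manip.camera("top")
a=cv2.resize(c["image"][140:240,160:320,::-1],None,fx=4.5,fy=4.5,interpolation=3)
cv2.imwrite("pics/fin.png",a); wrist("w_fin")
```

```text
t 21.89 [ 0.6523 -0.1479  0.1137] [0.35 1.39 7.14] 0.0116
t 22.29 [ 0.6523 -0.1479  0.1137] [-1.72  1.2  11.97] 0.0112
0.11135594230086224 [ 0.22676665  0.49424646 -0.06208849] 60.75613975524902
```

View pics/fin.png

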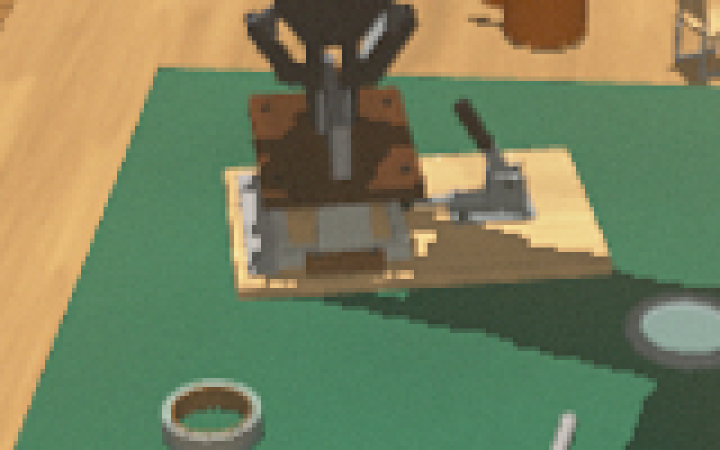

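The side view shows the top sitting level on the frame, with the lever forward. TCP height 0.1137 puts the underside at 72 mm, so it is flush. I'll trim the force, then hand in.

Run:
```python
from h import *
manip.servo_line([.6512,-.148,.1115],down(.20),rate=.02);manip.hold(.6);st()
f=manip.get_contact_force()[2]
if 8<f<15: manip.sign_off(); print("handed in")
```

```text
t 23.29 [ 0.6523 -0.1479  0.1136] [-2.58  3.13 11.49] 0.0117
the job is handed in; nothing more can be done
handed in
```

I closed the clamp to its forward stop, seated the desk top flush over the dowels, and handed the job in at 23.3 s while still gripping it and pressing down with about 11.5 N.

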